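Lock the bayonet cap on the vacuum filter housing

ROBOT

A 6-joint arm with a two-finger parallel gripper is mounted at the origin on a cart in front of the work surface, level with it; the furniture and walls round the work are solid. World frame = base frame: x ahead of the robot, y to its left, z up, the work surface at z = 0. Lengths are in mm, angles in rad, forces in N, time in s.
With the tool pointing down it reaches from about 325 to 850 mm from the base axis. Payload 4.4 kg.
Tool frame: the origin (TCP) lies between the finger pads; the fingertips stand 8 mm ahead of it and the grasp point (between the pads) lies 11 mm behind it; z points along the fingers, y is the line along which they close (so a half turn about z gives the same grasp; the last joint's range is limited). The gripper opens to 94 mm and grips with 3 to 60 N. Pads are 16 mm wide; open, the fingers measure 119 mm over their backs; the gripper's body (75 mm by 177 mm) begins 78 mm behind the grasp point.
Start: joints at [0.951, 0.207, 1.542, -0, 1.393, -0.15], TCP at [260.316, 512.701, 213.447] pointing down, gripper open.
Joint ranges: [-2.73, 2.73], [-0.86, 2.22], [0.23, 2.46], [-1.11, 4.25], [0.08, 2.63], [-2.82, 2.82]. Speed limits (rad/s): [2.79, 2.79, 3.14, 3.14, 3.14, 3.14].

INTERFACE

Orientations are given as a unit quaternion [x, y, z, w].
In Python, from bench import bot, planner, telemetry, optics, ticket gives the robot as it stands. Calls block until the motion is done:
- bot.move_to(position, orientation): joint-space move of the TCP to a pose.
- bot.servo_line(position, frame=None, max_speed=150, force_limit=None): straight line of the TCP; frame=None keeps the orientation; max_speed is the mean speed in mm/s. With force_limit (N) it stops when the force on the tool has changed by that much, and returns True; else False.
- bot.movej(angles): joint-space move.
- bot.move_gripper(opening, effort=None): finger opening in mm; effort is the grip in N (None keeps the last); returns when the fingers have stopped.
- bot.sleep(seconds).
- planner.solve_ik(position, orientation): joint angles nearest the present ones, or None.
- telemetry.get_state(): the state.
- optics.grab_frame(name): name is "side" or "top"; returns a dict with "frame" (400x640x3 uint8, red, green, blue), "depth" (400x640 float32, mm along the optical axis (not along the pixel's ray), 0 where there is no reading), "fx", "fy", "cx", "cy" (pixels), "view" (4x4, takes a point from world to camera coordinates). Camera axes: x right, y down, z forward; pixel columns grow to the right and rows downward; lengths in mm; the calibration is good to about 2 mm. A picture is of the moment at which its call begins.
A pose or a line that the arm cannot do raises bot.IKError and nothing moves.
- ticket.sign_off(): hands the job in; it is judged then, once.
The state is a dict: "t": time; "qpos": joint angles; "joint_vel": joint speeds; "joint_efforts": joint torques, N m; "ee_pos": TCP position; "eef_rot": TCP orientation; "ft_force": force on the tool from outside, world axes, zero at the start; "moment": the same for the moment, N m; "finger_gap": finger opening in mm; "gripper_force": force on a finger pad.
Only numpy, scipy, OpenCV 4.12 (cv2) and the standard library are available. Lean on these libraries where they do the work, as an engineer would, in place of code of your own. Each camera call takes 0.05 s, during which the arm holds its last target. There are 200 camera calls.

TASK

Close the vacuum filter: pick up the loose bayonet cap by its grip bar, put it on the open filter housing so that its two lugs drop into the two entry slots, press it down against the spring and twist it clockwise (seen from above) about a quarter turn until it comes up against the stop and clicks up into its locked position, then let go. Feel your way and do not force the housing, and leave the things standing around where they are.

Things in the scene. Friction and masses are not known exactly. Their poses are not given: they have to be found in the camera images.
- bayonet_cap: loose cap, 62 mm tall, 100 to 160 g, standing upright on the worktop. Origin: centre of its underside, z up; x is the direction of both the lugs and the grip bar (a half turn makes no difference). Conical nose from radius 15 mm at the underside to 21 mm at z=6, round metal plug of radius 21 mm up to z=22, black ribbed flange of radius 34 mm from z=22 to 28.
- cap_grip (a point): middle of the cap's black grip bar, 45 mm above the cap's underside. The bar is 44 mm long (along the cap's x), 12 mm thick (along its y) and reaches from the flange at z=28 to z=62; pinch it across its thickness, from above.
- cap_lug (a point): outer end of one of the two equal steel lugs of the cap (along its +x and -x): they stick out of the plug to radius 27.5 mm, are 9 mm wide and reach from z=5 to z=11 above the cap's underside.
- filter_stand: fixed dark round foot, radius 46 mm; origin at its underside's centre, z up. On its post sits, coaxial, a round aluminium housing, outer radius 37 mm, open on top, clamped at a height that varies and is not measured: rim 60 to 90 mm above the origin; feel for it. Ledge under the rim 8 mm thick, its bore radius 22.2 mm. Over 45 N on it (all its contacts with the cap added up, spring included) does damage.
- slot_mark (a point): point on the foot's upper edge (radius 46 mm, 7 mm high) below one of the two opposite entry slots in the ledge (30 degrees wide, out to radius 30 mm), each marked by a single rib on the housing's wall. Slots lie at +80 and -100 degrees about z from the stand's x axis. If the lugs miss them they sit hard on the rim, cap underside 5 mm below the rim.
- lock_mark (a point): point on the foot's upper edge (radius 46 mm, 7 mm high) on the stand's +x axis, below one of the two opposite locking pockets (pair of ribs on the wall), 80 degrees clockwise from the slots: 3 mm deep, 30 degrees wide recesses in the ledge, beside a hard stop. Locked: lugs sprung up into them, cap underside 16 mm below the rim, cap x along the stand's x, either way round, 3 degrees play.
- plunger_axis (a point): point on the housing's axis, 30 mm above the stand's origin. A spring plunger inside, on this axis, meets the cap's underside 8 mm below the rim with 3.5 N and stiffens by 0.7 N per mm. Lugs pass under the ledge when the underside is 19 mm below the rim (about 11 N); the flange lands on the rim at 22 mm (13 N, then rigid). Turning takes some 0.05 N m; stop 0.1 above that.
- vial: bystander: small glass vial with black screw cap, 21 mm diameter, 57 mm tall; origin at the centre of its underside
- beaker: bystander: small glass beaker, 47 mm diameter, 59 mm tall; origin at the centre of its underside
- timer: bystander: flat laboratory timer lying on its back, 70x64x16 mm; origin at the centre of its underside

How it is judged (in metres and radians):
On the way, in this order (a step that is already met when the one before it is completed fails the run):
1. the cap has been picked up off the worktop (height (world z) of bayonet_cap above 0.05 m), for 0.1 s.
2. the cap is pressed on the housing against its spring (8 N or more) with its lugs at the entry slots, upright and centred (horizontal distance between bayonet_cap and filter_stand below 0.004 m and angle between bayonet_cap's own z axis and vertical below 0.1 rad and angle between the x axis of bayonet_cap and the x axis of filter_stand, either way round above 1.2 rad and contact force between bayonet_cap and filter_stand above 8 N), for 0.05 s.
At the end, for the whole second after the job is handed in: The cap sits upright and centred in the housing (axis within 4 mm, tilt under 0.1 rad), lugs within 0.07 rad of the locked direction (the stand's x axis), held down against the spring (over 10 N of cap-housing contact forces added up; about 17 N when locked), released and at rest (horizontal distance between bayonet_cap and filter_stand below 0.004 m and angle between bayonet_cap's own z axis and vertical below 0.1 rad and angle between the x axis of bayonet_cap and the x axis of filter_stand, either way round below 0.07 rad and contact force between bayonet_cap and filter_stand above 10 N and linear speed of bayonet_cap below 0.02 m/s); the robot touches nothing.
It fails at once if the housing is forced: more than 45 N between the cap and the housing, all contacts added up (contact force between bayonet_cap and filter_stand above 45 N).
It fails at once if the vial is moved more than 15 mm (distance of vial from where it was at the start of the episode above 0.015 m).
It fails at once if the beaker is moved more than 15 mm (distance of beaker from where it was at the start of the episode above 0.015 m).
It fails at once if the timer is moved more than 15 mm (distance of timer from where it was at the start of the episode above 0.015 m).
It also fails if it takes over 67 s, if anything falls off the work surface, if the arm or the gripper's body presses on something with over 40 N, if the wrist force passes 120 N, or if a joint passes its speed limit or range.

## Working session

There is one attempt and no reset: what is moved stays moved. The work goes in short steps, each a Python script; the robot and the scene stay as the last script left them, time stands still between calls to the robot, and variables do not carry over. Pictures are saved under pics/ and viewed, at most 10 in all, crops included, and the job is handed in when it is done.

```bash
mkdir -p pics; ls
python3 - <<'E'
from bench import bot, planner, telemetry, optics
import cv2, numpy as np
for n in("side","top"):
    f=optics.grab_frame(n); cv2.imwrite(f"pics/{n}0.png",f["frame"][:,:,::-1]); np.savez(f"{n}0.npz",**f)
    print(n,f["fx"],f["fy"],f["cx"],f["cy"],np.round(f["view"],3).tolist(), (f["depth"]>0).mean())
print(telemetry.get_state())
E
```

```text
pics
side 484.1929327403041 484.1929327403041 313.5193642005636 199.10158406904648 [[-0.877, -0.48, -0.01, 661.515], [-0.334, 0.625, -0.706, -69.892], [0.345, -0.616, -0.708, 1000.653], [0.0, 0.0, 0.0, 1.0]] 0.9959453125
top 402.59483410296576 402.59483410296576 309.66733421608154 201.01751591486786 [[0.009, -1.0, -0.03, 464.61], [-0.999, -0.007, -0.052, 522.006], [0.052, 0.031, -0.998, 854.342], [0.0, 0.0, 0.0, 1.0]] 0.99601171875
{'t': 0.1, 'qpos': array([ 9.50489409e-01,  2.07354812e-01,  1.54274593e+00,  2.02480548e-05,
        1.39350643e+00, -1.50525192e-01]), 'joint_vel': array([ 5.65545479e-05, -2.77324685e-03, -2.82706594e-03, -1.07389131e-03,
       -2.69513351e-04, -6.00312664e-04]), 'joint_efforts': array([-7.40070645e-04, -3.71862102e+01, -2.82291734e+01,  6.99650869e-02,
        3.11491324e-02, -5.05661671e-05]), 'ee_pos': array([259.9115281 , 512.13556958, 212.42643799]), 'eef_rot': array([ 2.32738475e-01,  9.72538836e-01, -9.29622219e-04, -3.87906055e-04]), 'ft_force': array([-0.2050124 , -1.08823735, -1.20012034]), 'moment': array([ 0.03079924, -0.01017675,  0.03511281]), 'gripper_force': 0.0, 'finger_gap': 93.9440074888885}
```

View pics/side0.png

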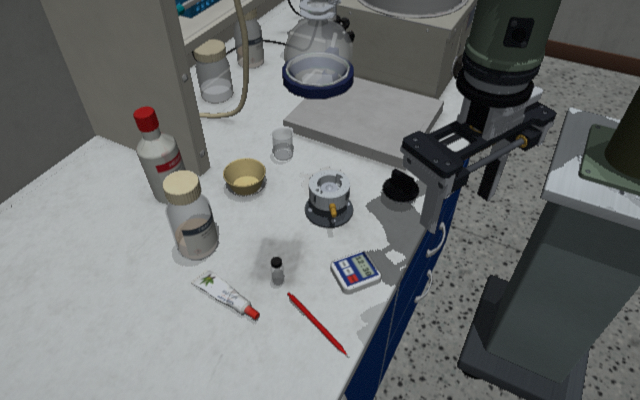

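View pics/top0.png

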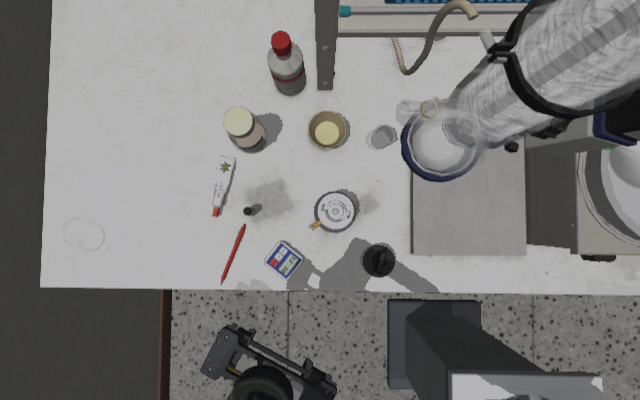

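The side view shows the cap at about (400,185), the housing at (330,195) and the timer at (355,270). The top view shows the housing at (335,211), the cap at (379,261), the timer at (284,260) and the vial at (249,210). Next I need crops of the cap and housing.

```bash
cat > h.py <<'E'
import numpy as np, cv2
def load(n): return dict(np.load(n+".npz"))
def cloud(f):
    v,u=np.mgrid[:400,:640]; z=f["depth"]
    p=np.stack([(u-f["cx"])/f["fx"]*z,(v-f["cy"])/f["fy"]*z,z],-1)
    V=f["view"]; return (p-V[:3,3])@V[:3,:3]
def ray(f,u,v,h):
    "pixel onto plane z=h"
    V=f["view"];R=V[:3,:3];c=-R.T@V[:3,3]
    d=R.T@np.array([(u-f["cx"])/f["fx"],(v-f["cy"])/f["fy"],1]); return c+d*(h-c[2])/d[2]
E
python3 - <<'E'
from h import *
a=load("side0");b=load("top0")
def crop(f,u0,v0,w,h,s): return cv2.resize(f["frame"][v0:v0+h,u0:u0+w,::-1],None,fx=s,fy=s,interpolation=cv2.INTER_CUBIC)
A=crop(a,295,155,130,75,6); B=crop(b,295,180,130,110,6)
cv2.imwrite("pics/sc.png",A[:, :780]);cv2.imwrite("pics/tc.png",B[:600])
for n,f,bx in(("side",a,(295,155,130,75)),("top",b,(295,180,130,110))):
    C=cloud(f); u,v,w,h=bx; P=C[v:v+h,u:u+w].reshape(-1,3)
    print(n,"table z",np.median(P[np.abs(P[:,2])<10,2]), ray(f,335,211,0) if n=="top" else "")
    hsv=f["frame"].astype(int).max(-1)[v:v+h,u:u+w].reshape(-1)
    for lo,hi in((15,35),(35,55),(55,75),(75,100)):
        s=(P[:,2]>lo)&(P[:,2]<hi)&(P[:,0]<700)
        for nm,m in(("dark",s&(hsv<70)),("light",s&(hsv>=70))):
            if m.sum()>15: print(lo,nm,m.sum(),P[m].mean(0).round(1),P[m].min(0).round(0),P[m].max(0).round(0))
E
```

```text
side table z 0.789247056291486 
15 dark 515 [388.8 331.2  28.7] [356. 286.  15.] [490. 426.  35.]
15 light 225 [445.6 249.   23.6] [412. 238.  15.] [505. 336.  35.]
35 dark 221 [409.  345.7  45.4] [369. 318.  35.] [524. 464.  55.]
35 light 316 [479.3 406.5  46.7] [412. 236.  35.] [526. 465.  55.]
55 dark 207 [412.3 346.8  61.3] [369. 310.  55.] [521. 451.  69.]
55 light 1106 [492.7 417.1  66.4] [371. 313.  55.] [534. 464.  74.]
top table z 0.8844475284661728 [497.64820028 412.92932698   0.        ]
15 dark 722 [405.1 313.   28.7] [359. 249.  18.] [565. 493.  35.]
15 light 197 [419.  366.8  22.1] [357. 226.  15.] [563. 500.  35.]
35 dark 53 [436.  302.6  41.8] [371. 251.  35.] [564. 333.  55.]
35 light 1122 [487.5 276.7  40.7] [406. 226.  35.] [564. 466.  55.]
55 dark 134 [390.9 321.7  62.2] [370. 312.  56.] [413. 331.  66.]
55 light 860 [493.8 416.5  67.9] [457. 378.  55.] [535. 464.  75.]
```

View pics/sc.png

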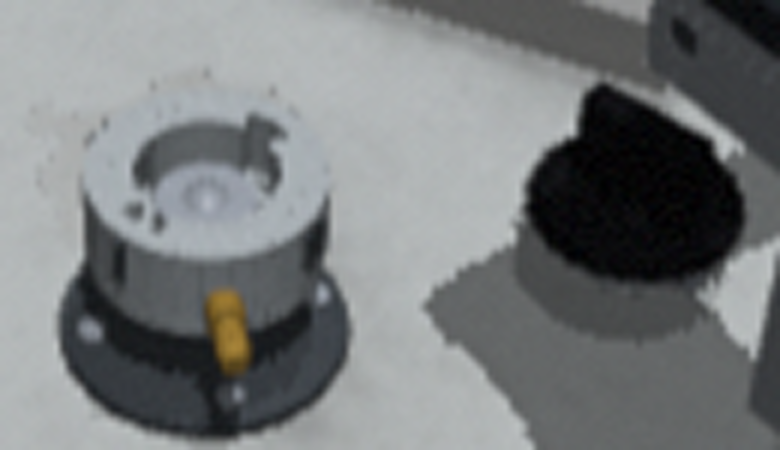

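View pics/tc.png

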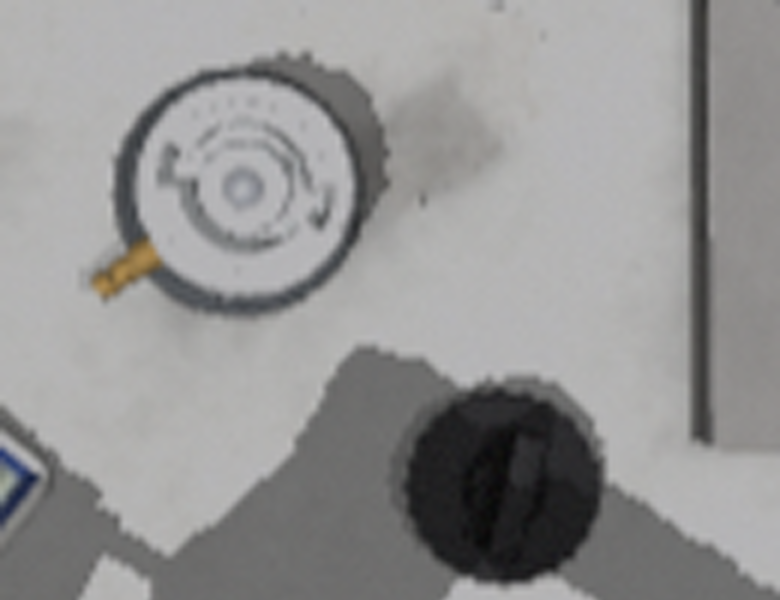

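The side crop shows slot notches near (262,135) and (145,213), with dark wall marks at (120,265) and (315,240). The top crop shows slot marks near (172,168) and (320,213) about a centre at (243,188). The bar runs from roughly (530,435) to (500,550). I'll measure these numerically, rectifying the rim plane.

Run:
```python
from h import *
a=load("side0");b=load("top0"); T=[]
for n,f in(("side",a),("top",b)):
    C=cloud(f).reshape(-1,3); br=f["frame"].max(-1).reshape(-1); g=np.hypot(C[:,0]-494,C[:,1]-417)<45
    hz,e=np.histogram(C[g,2],np.arange(-2,90,2)); 
    top=C[g&(C[:,2]>55)]; zr=np.median(top[:,2]); rim=top[np.abs(top[:,2]-zr)<3]
    c,r=cv2.minEnclosingCircle(rim[:,:2].astype(np.float32)); print(n,"rim z",zr,"circle",c,r)
    k=(np.hypot(C[:,0]-391,C[:,1]-322)<38)&(br<90)
    fl=C[k&(C[:,2]>20)&(C[:,2]<36)]; print(" flange",cv2.minEnclosingCircle(fl[:,:2].astype(np.float32)),np.median(fl[:,2]))
    q=C[k&(C[:,2]>50)]; rr=cv2.minAreaRect(q[q[:,2]>57][:,:2].astype(np.float32)); print(" bar top",np.median(q[:,2]),rr,np.degrees(np.arctan2(*np.linalg.svd(q[:,:2]-q[:,:2].mean(0),full_matrices=False)[2][0][::-1])))
    cc=-f["view"][:3,:3].T@f["view"][:3,3]; print(" cam",cc.round())
    # rectify rim plane, 4px/mm, x up, y left
    V=f["view"];K=np.array([[f["fx"],0,f["cx"]],[0,f["fy"],f["cy"]],[0,0,1]])
    H=K@np.c_[V[:3,0],V[:3,1],V[:3,2]*zr+V[:3,3]]; x0,y0=c
    S=np.array([[0,-1/4.,x0+47],[-1/4.,0,y0+47],[0,0,1]])
    w=cv2.warpPerspective(f["frame"][:,:,::-1],H@S,(380,380),flags=cv2.INTER_CUBIC|cv2.WARP_INVERSE_MAP)
    for d in range(0,360,30):
        t=np.radians(d); cv2.circle(w,(int(188-4*44*np.sin(t)),int(188-4*44*np.cos(t))),5 if d==0 else 2,(0,0,255),-1)
    T.append(w)
cv2.imwrite("pics/rect.png",np.hstack(T))
```

```text
side rim z 69.21666029297116 circle (495.237548828125, 412.7974548339844) 39.671234130859375
 flange ((390.5750427246094, 320.0718994140625), 34.717742919921875) 28.48084526105599
 bar top 60.60528219087624 ((390.1670837402344, 319.43731689453125), (15.655378341674805, 43.63657760620117), 74.66483306884766) 167.3270799352725
 cam [212. 978. 666.]
top rim z 894.0817891643392 circle (472.823974609375, 441.9373474121094) 9.999999747378752e-05
 flange ((390.9767761230469, 321.4669189453125), 34.630516052246094) 28.852553418697827
 bar top 62.28148906342209 ((390.57891845703125, 321.2412109375), (12.41236400604248, 43.50038528442383), 75.89263916015625) 165.48207814871063
 cam [473. 442. 894.]
```

View pics/rect.png

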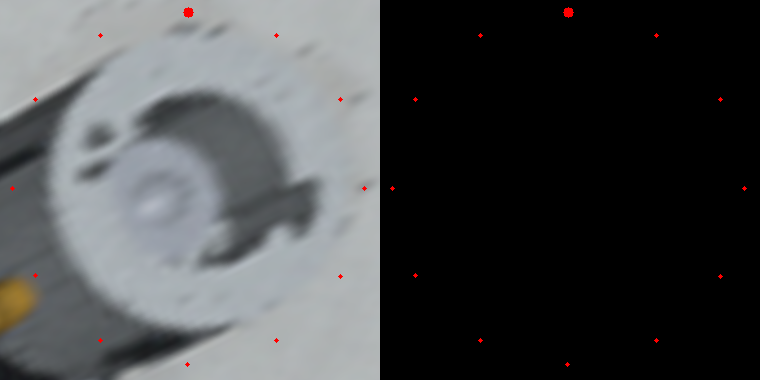

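The side rectification shows the slots to the right at about (308,205) and to the left at about (90,155), so roughly 75°/-100°. I'll redo the top one, leaving out the empty depth readings, with a polar unwrap for the angles.

Run:
```python
from h import *
a=load("side0");b=load("top0"); T=[]
C=cloud(b).reshape(-1,3); g=(b["depth"].reshape(-1)>0)&(np.hypot(C[:,0]-495,C[:,1]-414)<50)
top=C[g&(C[:,2]>55)&(C[:,2]<85)]; zt=np.median(top[:,2]); rim=top[np.abs(top[:,2]-zt)<3]
print("top rim",zt,cv2.minEnclosingCircle(rim[:,:2].astype(np.float32)))
for f,zr,(x0,y0) in((b,zt,cv2.minEnclosingCircle(rim[:,:2].astype(np.float32))[0]),(a,69.2,(495.2,412.8))):
    V=f["view"];K=np.array([[f["fx"],0,f["cx"]],[0,f["fy"],f["cy"]],[0,0,1]])
    H=K@np.c_[V[:3,0],V[:3,1],V[:3,2]*zr+V[:3,3]]
    S=np.array([[0,-1/4.,x0+47],[-1/4.,0,y0+47],[0,0,1]])
    w=cv2.warpPerspective(f["frame"][:,:,::-1],H@S,(380,380),flags=cv2.INTER_CUBIC|cv2.WARP_INVERSE_MAP)
    gr=cv2.cvtColor(w,cv2.COLOR_BGR2GRAY)
    for r in (24.5,26,27.5,29):
        t=np.radians(np.arange(-180,180,5)); pr=cv2.remap(gr,(188-4*r*np.sin(t)).astype(np.float32)[None],(188-4*r*np.cos(t)).astype(np.float32)[None],1)[0]
        print(r,[(int(d),int(v)) for d,v in zip(np.arange(-180,180,5),pr) if v<165])
    for d in range(0,360,30):
        t=np.radians(d); cv2.circle(w,(int(188-4*44*np.sin(t)),int(188-4*44*np.cos(t))),5 if d==0 else 2,(0,0,255),-1)
    T.append(w)
cv2.imwrite("pics/rect2.png",np.hstack(T))
```

```text
top rim 70.24049069973485 ((495.65179443359375, 415.786865234375), 39.104698181152344)
24.5 [(-115, 162), (-110, 157), (-90, 155), (-85, 160), (-80, 151), (-75, 161), (-65, 156), (-60, 154), (-55, 163), (-40, 164), (-35, 162), (-30, 163), (-20, 163), (60, 127), (65, 131), (70, 145), (75, 134), (80, 122), (85, 135)]
26 [(-115, 140), (-110, 129), (-105, 149), (60, 108), (65, 118), (70, 125), (75, 122), (80, 121), (85, 133), (90, 164)]
27.5 [(-115, 123), (-110, 107), (-105, 156), (-90, 164), (55, 164), (60, 114), (65, 120), (70, 130), (75, 133), (80, 122), (85, 132), (90, 162)]
29 [(-115, 104), (-110, 89), (-105, 123), (-100, 136), (-95, 138), (-90, 148), (60, 133), (65, 138), (70, 148), (75, 154), (80, 144), (85, 156)]
24.5 [(-125, 160), (-120, 163), (-115, 153), (-110, 98), (-105, 83), (-100, 87), (-95, 79), (-90, 87), (-85, 113), (-80, 113), (-75, 114), (-70, 118), (-65, 112), (-60, 112), (-55, 110), (-50, 112), (-45, 115), (-40, 111), (-35, 111), (-30, 112), (-25, 115), (-20, 114), (-15, 110), (-10, 121), (-5, 128), (0, 146), (5, 157), (10, 158), (50, 159), (55, 120), (60, 87), (65, 131), (75, 132), (80, 83), (85, 128)]
26 [(-115, 163), (-110, 114), (-105, 84), (-100, 86), (-95, 83), (-90, 85), (-85, 140), (-80, 142), (-75, 141), (-70, 143), (-65, 134), (-60, 133), (-55, 132), (-50, 137), (-45, 144), (-40, 137), (-35, 141), (-30, 144), (-25, 151), (-20, 153), (-15, 154), (-10, 158), (50, 156), (55, 116), (60, 92), (65, 105), (70, 163), (75, 162), (80, 112), (85, 125)]
27.5 [(-180, 162), (-115, 156), (-110, 111), (-105, 79), (-100, 83), (-95, 82), (-90, 75), (-85, 155), (-80, 164), (-75, 160), (-70, 158), (-65, 152), (-60, 152), (-55, 151), (-50, 156), (-40, 159), (-35, 162), (55, 134), (60, 108), (65, 117), (70, 157), (80, 144), (85, 137)]
29 [(-115, 140), (-110, 107), (-105, 71), (-100, 83), (-95, 82), (-90, 80), (-85, 145), (55, 158), (60, 142), (65, 147), (70, 162), (85, 161)]
```

View pics/rect2.png

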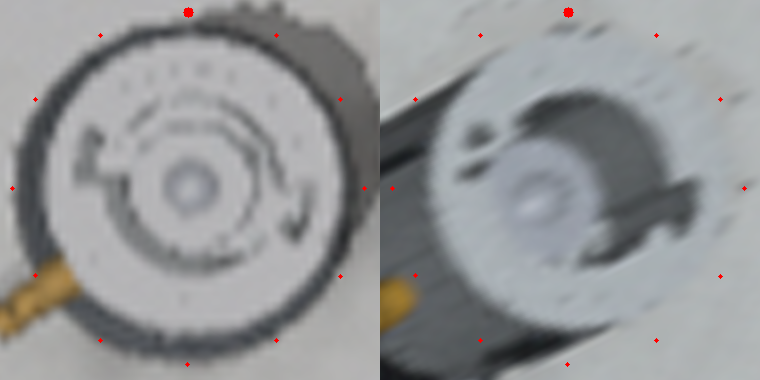

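The top and side views agree: housing axis near (496.5, 413.5), rim at z about 70, slots at about 75°, so the stand's x is about -5°. The cap is at (390.8, 320.8), with its bar at -14.5° and its top at about 62, as specified. Next: check joint 6, then grasp.

```bash
cat >> h.py <<'E'
from scipy.spatial.transform import Rotation as Ro
def q(deg):
    "tool down, bar direction deg -> tool y at deg+90 (+ optional 180 in deg)"
    t=np.radians(deg+90); y=np.array([np.cos(t),np.sin(t),0]); z=np.array([0,0,-1.]); return Ro.from_matrix(np.c_[np.cross(y,z),y,z]).as_quat()
E
python3 - <<'E'
from h import *
from bench import bot,planner,telemetry
for g in(-14.5,165.5):
    r=[planner.solve_ik(p,q(g+d)) for p,d in(([390.8,320.8,39.5],0),([496.5,413.5,100],89.5),([496.5,413.5,100],0),([496.5,413.5,100],-90.5),([496.5,413.5,100],-170.5))]
    print(g,[None if s is None else round(s[5],2) for s in r])
E
```

```text
-14.5 [np.float64(-0.8), np.float64(-2.32), np.float64(-0.76), np.float64(0.82), np.float64(2.22)]
165.5 [np.float64(2.34), np.float64(0.82), np.float64(2.38), np.float64(-2.32), np.float64(-0.92)]
```

Run:
```python
from h import *
from bench import bot,planner,telemetry,optics
G=-14.5
bot.move_gripper(60,50)
bot.move_to([390.8,320.8,130],q(G))
hit=bot.servo_line([390.8,320.8,40],max_speed=60,force_limit=6)
s=telemetry.get_state(); print("hit",hit,s["ee_pos"],s["t"])
if not hit:
    bot.move_gripper(2,50); s=telemetry.get_state(); print(s["finger_gap"],s["gripper_force"],s["ee_pos"],s["ft_force"])
    bot.servo_line([390.8,320.8,130],max_speed=80)
    s=telemetry.get_state(); print(s["finger_gap"],s["gripper_force"],s["ft_force"],s["t"])
    bot.move_to([496.5,413.5,160],q(-105)); s=telemetry.get_state(); print(s["ee_pos"],s["qpos"],s["t"],s["ft_force"],s["moment"])
    for n in("side","top"):
        f=optics.grab_frame(n); np.savez(n+"1.npz",**f)
    f=load("side1"); cv2.imwrite("pics/s1.png",cv2.resize(f["frame"][90:230,250:410,::-1],None,fx=4,fy=4,interpolation=cv2.INTER_CUBIC))
```

```text
hit False [391.16506764 321.00998478  40.42196615] 3.425
11.573504859769686 49.99978423118591 [390.69259834 320.72480114  39.88241288] [ 0.07075763 -0.27580979 -0.84740209]
11.422184588442258 49.99966621398926 [ 0.15914536  0.3240343  -1.5851587 ] 5.5
[496.11182061 413.22690459 159.48028769] [ 5.60613678e-01  3.98784445e-01  1.40882482e+00 -3.63914589e-05
  1.33508919e+00  8.21845041e-01] 6.9417 [ 0.72404298  0.26937296 -1.28912183] [-0.03346956  0.04585207  0.01333837]
```

View pics/s1.png

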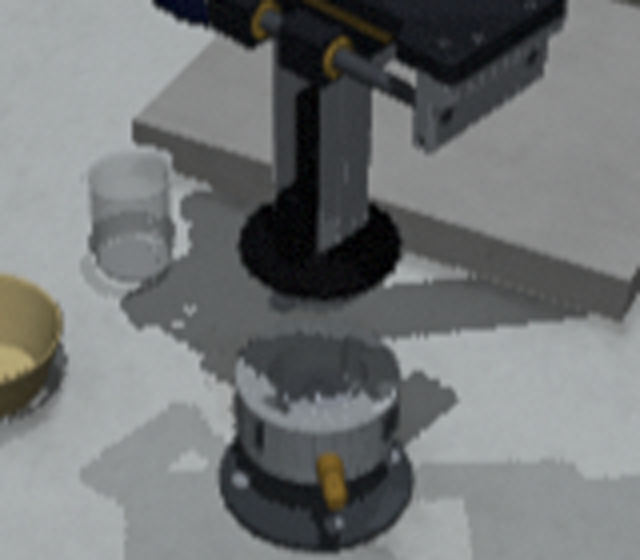

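The side view shows the cap upright in the grip, its flange centred at crop (320,245), over the housing at crop (318,370). Now measuring the flange centre relative to the housing.

Run:
```python
from h import *
for n in("side0","side1"):
    f=load(n); C=cloud(f).reshape(-1,3); br=f["frame"].max(-1).reshape(-1)
    c0,z0=((391,321),28.) if n=="side0" else ((496,413),147.5)
    k=(np.hypot(C[:,0]-c0[0],C[:,1]-c0[1])<40)&(br<60)&(np.abs(C[:,2]-z0)<2.5)
    p=C[k]; print(n,k.sum(),np.median(p[:,2]),cv2.minEnclosingCircle(p[:,:2].astype(np.float32)))
    # extents along image-horizontal dir
    e=f["view"][0,:2]/np.linalg.norm(f["view"][0,:2]); u=np.array([-e[1],e[0]])
    for d in(e,u): s=(p[:,:2]-c0)@d; print(d.round(2),np.percentile(s,[1,99]).round(1))
```

```text
side0 395 28.24482645837433 ((389.8145751953125, 320.3898010253906), 34.44828796386719)
[-0.88 -0.48] [-31.7  33.1]
[ 0.48 -0.88] [-32.   23.8]
side1 521 148.07025510807244 ((496.00830078125, 412.5668029785156), 34.979488372802734)
[-0.88 -0.48] [-32.6  32.7]
[ 0.48 -0.88] [-32.9  23.3]
```

```bash
cat >> h.py <<'E'
def steps(bot,tel,x,y,z0,z1,dz,lim,sp=20,every=1):
    "descend in steps, stop when |F|>lim"
    z=z0;i=0
    while z>z1+1e-6:
        z=max(z-dz,z1); bot.servo_line([x,y,z],max_speed=sp); s=tel.get_state(); F=s["ft_force"]
        if i%every==0 or np.linalg.norm(F)>lim: print(round(z,1),s["ee_pos"].round(1),F.round(1),s["moment"].round(2),round(s["t"],2))
        i+=1
        if np.linalg.norm(F)>lim: return z
    return z
E
python3 - <<'E'
from h import *
from bench import bot,telemetry
x,y=496.3,413.3
bot.servo_line([x,y,112],max_speed=80,force_limit=5)
steps(bot,telemetry,x,y,112,97,1,7)
E
```

```text
111 [496.7 413.5 111.7] [ 0.4  0.2 -1.1] [-0.02  0.11 -0.03] 8.04
110 [496.3 413.3 110. ] [ 0.9 -0.5 -1.4] [-0.05  0.09  0.03] 8.29
109 [496.2 413.2 108.9] [ 0.1  0.4 -0.9] [-0.02  0.06 -0.02] 8.54
108 [496.2 413.2 107.9] [ 0.3 -0.6 -1. ] [-0.1   0.11 -0.01] 8.79
107 [496.2 413.3 106.9] [ 0.6 -0.1 -0.7] [-0.02  0.   -0.02] 9.04
106 [496.2 413.3 105.9] [ 0.2  0.2 -1.6] [-0.1   0.08  0.05] 9.29
105 [496.2 413.3 104.9] [-0.1 -0.  -1.4] [-0.05  0.1  -0.01] 9.54
104 [496.2 413.3 103.9] [ 0.3 -0.3 -1.5] [-0.    0.07  0.02] 9.79
103 [496.2 413.3 102.9] [ 0.5 -0.5 -0.4] [-0.06  0.1  -0.  ] 10.04
102 [496.3 413.4 102. ] [-0.6  0.3 -0.7] [0.02 0.15 0.03] 10.29
101 [496.4 413.4 101.6] [-0.5 -0.   2.2] [-0.14  0.32 -0.01] 10.54
100 [496.4 413.4 100.4] [-1.6  0.2  3.1] [-0.17  0.45  0.  ] 10.79
99 [496.4 413.4  99.2] [-1.6 -0.7  4.4] [-0.16  0.41  0.03] 11.04
98 [496.4 413.4  98.2] [-1.  -0.2  4. ] [-0.13  0.47 -0.02] 11.29
97 [496.4 413.4  97.2] [-1.7 -0.6  5.3] [-0.16  0.46 -0.01] 11.54
```

The spring was met at TCP about 101.7 and builds at 0.7 N/mm, so the lugs are in the slots and the rim is near 69.7. I'll press on to about 20 mm depth.

Run:
```python
from h import *
from bench import bot,telemetry
steps(bot,telemetry,496.3,413.3,97,89.2,1,16)
```

```text
96 [496.4 413.4  96.4] [-1.3 -1.5  5.2] [-0.21  0.48  0.01] 11.79
95 [496.4 413.4  95.5] [-2.1  0.2  6. ] [-0.23  0.54  0.05] 12.04
94 [496.4 413.4  94.7] [-2.9 -1.   7.6] [-0.2   0.58 -0.03] 12.29
93 [496.5 413.4  93.8] [-2.  -1.2  6.9] [-0.32  0.62  0.  ] 12.54
92 [496.5 413.5  93. ] [-2.2 -2.2  7.7] [-0.3   0.69 -0.04] 12.79
91 [496.5 413.5  92.1] [-2.6 -0.9  7.7] [-0.39  0.76  0.02] 13.04
90 [496.5 413.5  91.3] [-3.1 -1.2  9.2] [-0.4   0.81 -0.01] 13.29
89.2 [496.5 413.5  90.6] [-3.  -1.2  9.8] [-0.43  0.79  0.01] 13.54
```

Run:
```python
from h import *
from bench import bot,telemetry
x,y=496.0,413.2
z=steps(bot,telemetry,x,y,89.2,87.3,.5,18)
s=telemetry.get_state()
if s["ee_pos"][2]<90.2:
    for i,a in enumerate(np.r_[-108:-172:-4,-172:-194:-2]):
        bot.servo_line([x,y,z],q(a),max_speed=30)
        s=telemetry.get_state(); F=s["ft_force"]; M=s["moment"]
        R=Ro.from_quat(s["eef_rot"]).as_matrix(); act=np.degrees(np.arctan2(R[1,1],R[0,1]))-90
        print(a,round(act,1),s["ee_pos"].round(1),F.round(1),M.round(2),round(s["t"],1))
        if np.linalg.norm(F)>22 or abs(M[2])>.22: break
```

```text
88.7 [496.4 413.5  90.3] [-4.3 -1.2 10.5] [-0.42  0.73 -0.03] 13.79
88.2 [496.4 413.5  89.8] [-2.3 -1.9 10.7] [-0.39  0.82 -0.  ] 14.04
87.7 [496.5 413.5  89.5] [-3.2 -2.1  9.7] [-0.44  0.86 -0.  ] 14.29
87.3 [496.5 413.5  89.1] [-3.3 -2.1 11.9] [-0.44  0.85 -0.01] 14.54
-108 -108.0 [496.8 413.7  89.3] [-2.  -1.8 11. ] [-0.35  0.69  0.  ] 14.8
-112 -112.0 [497.  414.2  89.4] [-3.5 -1.1 10.6] [-0.13  0.68  0.02] 15.0
-116 -116.0 [496.9 414.4  89.5] [-3.5  0.9 10.8] [-0.04  0.72 -0.06] 15.3
-120 -120.0 [496.9 414.4  89.5] [-3.   0.3 10.8] [-0.03  0.73 -0.05] 15.5
-124 -124.0 [496.9 414.4  89.5] [-2.7  0.7  9.8] [ 0.    0.75 -0.04] 15.8
-128 -128.0 [496.9 414.4  89.5] [-2.7  0.1 10.5] [-0.05  0.78 -0.05] 16.0
-132 -132.0 [496.9 414.4  89.5] [-2.8 -0.5 10.8] [0.02 0.77 0.02] 16.3
-136 -136.0 [496.9 414.4  89.5] [-2.5 -0.4 10.3] [ 0.    0.77 -0.05] 16.5
-140 -140.0 [496.9 414.4  89.5] [-3.2  0.3 10.5] [-0.05  0.77 -0.02] 16.8
-144 -144.0 [497.  414.4  89.5] [-3.3 -0.5 10.9] [-0.04  0.75 -0.04] 17.0
-148 -148.0 [497.  414.4  89.5] [-3.2 -1.4 10.6] [-0.09  0.73 -0.02] 17.3
-152 -152.0 [497.
[... 392 characters left out ...]
0.3 11. ] [-0.06  0.78 -0.05] 18.8
-174 -174.0 [497.  414.3  89.5] [-3.3 -0.9 10.3] [-0.04  0.79  0.01] 19.0
-176 -176.0 [497.  414.3  89.5] [-3.2 -0.4 10.6] [-0.05  0.73  0.05] 19.3
-178 -178.0 [496.9 414.4  89.5] [-2.5  0.3 10.6] [-0.03  0.76 -0.01] 19.5
-180 -180.0 [496.9 414.3  89.5] [-3.8 -0.3 10.8] [-0.04  0.76 -0.01] 19.8
-182 -182.0 [496.9 414.3  89.5] [-2.8 -0.7 12. ] [-0.03  0.79 -0.04] 20.0
-184 -184.0 [496.9 414.3  89.5] [-2.9 -0.6 10.4] [-0.01  0.78 -0.01] 20.3
-186 -186.0 [496.9 414.2  89.5] [-3.2 -1.3 10.5] [-0.04  0.76  0.  ] 20.5
-188 -188.0 [496.9 413.7  89.5] [-2.6 -2.2 11.3] [-0.37  0.85  0.13] 20.8
-190 -189.9 [496.8 413.7  89.4] [-3.5 -1.3 10.5] [-0.29  0.79  0.56] 21.0
```

The lugs passed under the ledge and turned freely until the hard stop near -188° (Mz jumps). I'll back off slightly and let it spring up.

Run:
```python
from h import *
from bench import bot,telemetry
x,y=496.4,413.6
bot.servo_line([x,y,87.3],q(-186.5),max_speed=30)
for z in(88,89,90,91,92,93,94,94.5):
    bot.servo_line([x,y,z],max_speed=20); s=telemetry.get_state(); print(z,s["ee_pos"].round(1),s["ft_force"].round(1),s["moment"].round(2),round(s["t"],1))
    if s["ft_force"][2]<-4: break
```

```text
88 [497.1 413.9  89.8] [-3.3 -2.3 10. ] [-0.38  0.78  0.04] 21.5
89 [497.1 413.9  90.7] [-3.4 -1.8 10.2] [-0.38  0.73 -0.02] 21.8
90 [497.  413.9  91.6] [-2.6 -2.1  9.2] [-0.3   0.72  0.01] 22.0
91 [497.  413.9  92.4] [-2.  -1.7  9.1] [-0.3   0.71  0.05] 22.3
92 [497.  413.9  93.3] [-2.4 -0.7  8.1] [-0.26  0.69  0.07] 22.5
93 [497.  413.8  94.1] [-1.6 -0.8  7.5] [-0.17  0.54  0.01] 22.8
94 [497.  413.8  94.1] [0.7 0.1 3.3] [0.1  0.15 0.01] 23.0
94.5 [496.9 413.8  94.1] [ 3.4  1.2 -1. ] [ 0.33 -0.33 -0.04] 23.3
```

It is held at TCP 94.1 (depth about 16) and the force drops off, so it is locked. Releasing and checking.

Run:
```python
from h import *
from bench import bot,telemetry,optics
bot.servo_line([496.9,413.8,94.3],max_speed=20)
bot.move_gripper(45); s=telemetry.get_state(); print(s["finger_gap"],s["ft_force"],s["ee_pos"])
print(bot.servo_line([496.9,413.8,180],max_speed=80,force_limit=6))
bot.servo_line([380,300,220],max_speed=200); bot.sleep(.3)
f=optics.grab_frame("side"); np.savez("side2.npz",**f)
A=cv2.resize(f["frame"][150:235,290:380,::-1],None,fx=4.4,fy=4.4,interpolation=cv2.INTER_CUBIC)
C=cloud(f).reshape(-1,3); br=f["frame"].max(-1).reshape(-1); k=(br<60)&(np.hypot(C[:,0]-496,C[:,1]-413)<40)
p=C[k&(C[:,2]>76)&(C[:,2]<86)]; print("flange",np.median(p[:,2]),cv2.minEnclosingCircle(p[:,:2].astype(np.float32)))
p=C[k&(C[:,2]>104)]; print("bar",np.percentile(p[:,2],95),cv2.minAreaRect(p[:,:2].astype(np.float32)))
f=optics.grab_frame("top"); B=cv2.resize(f["frame"][170:255,290:380,::-1],None,fx=4.4,fy=4.4,interpolation=cv2.INTER_CUBIC)
cv2.imwrite("pics/fin.png",np.hstack([A,B])); print(telemetry.get_state()["t"])
```

```text
45.42362613076973 [ 0.6752749   0.43613668 -0.44667877] [496.84869366 413.76140434  94.2741526 ]
False
flange 82.73582795653948 ((495.9843444824219, 413.9437255859375), 34.250858306884766)
bar 117.78996074175464 ((495.8008117675781, 414.59967041015625), (12.644554138183594, 42.246883392333984), 79.55634307861328)
26.85
```

View pics/fin.png

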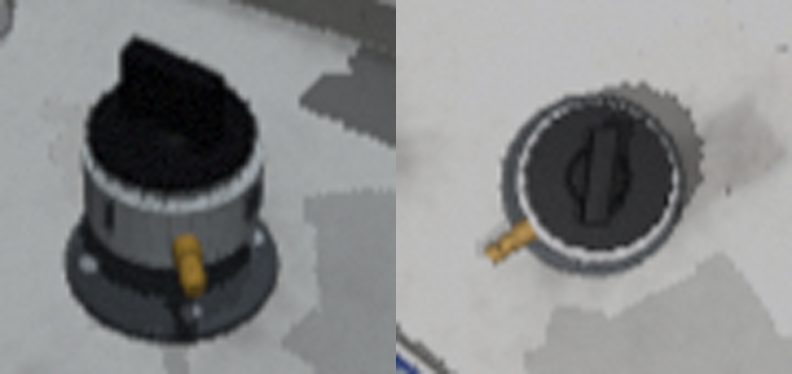

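The picture shows the cap level in the housing, with the bar near the expected lock direction (crop (600,175)), flange top at z 82.7 and centred within 1 mm. Handing in.

```bash
python3 -c "
from bench import ticket
print(ticket.sign_off())"
```

```text
the job is handed in; nothing more can be done
None
```

I put the bayonet cap on the filter housing, pressed it down and turned it clockwise to the stop; it sprang up into its locked position, and I released it and handed the job in at about 27 s (no verdict came back).

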